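Put three mixed-up samples on their own instruments

TASK

The three samples stand on the wrong instruments: put the conical flask on the magnetic stirrer, the low round jar on the balance and the square bottle on the photometer, each upright and centred on its plate (on the photometer, on the ring). There is room for only one on each instrument, so use the empty drip tray as a halfway place; never stand a sample on the bare bench, tip it over or drop it. Set them down gently and leave the amber bottle, the glass dish and the tip box where they are.

Things in the scene. Friction and masses are not known exactly. Their poses are not given: they have to be found in the camera images.
- flask: Conical flask. White lab plastic, black screw cap, rigid and closed, 0.1 to 0.4 kg. Origin: centre of its underside; z up through the cap. Base 80 mm across, straight up to 12 mm, then tapering to a 36 mm neck at 90 mm height; the cap is a round 40 mm across from 112 mm to the top at 145 mm. Starts on the balance.
- jar: Low round jar. White lab plastic, black screw cap, rigid and closed, 0.1 to 0.4 kg. Origin: centre of its underside; z up through the cap. Body 56 mm across up to 42 mm height, the cap a round 60 mm across from 42 to the top at 62 mm. Starts on the photometer.
- square_bottle: Square bottle. White lab plastic, black screw cap, rigid and closed, 0.1 to 0.4 kg. Origin: centre of its underside; z up through the cap. Body 48 x 48 mm (sides along x and y) up to 95 mm height, the cap a round 34 mm across from 100 mm to the top at 135 mm. Starts on the stirrer.
- stirrer: Magnetic stirrer: grey box 130 x 130 mm, 50 mm high, with a round metal plate 110 mm across on it; the flat resting surface (the plate's top) is 58 mm above the bench. Fixed. Origin: at bench height, straight below the middle of that surface; z up; front (-x) roughly to the robot.
- balance: Laboratory balance: low dark grey box 145 mm (x) x 130 mm (y), 34 mm high, with a square steel pan 100 x 100 mm on it and a small display in front of the pan; the flat resting surface (the pan's top, which does not give) is 40 mm above the bench. Fixed. Origin: at bench height, straight below the middle of that surface; z up; front (-x) roughly to the robot. Box from x = -85 to +60 mm.
- photometer: Photometer: low black box 145 mm (x) x 130 mm (y), 26 mm high, with a white plate 95 mm (x) x 112 mm (y) on top, marked with a thin dark ring 57 mm across, and three grey buttons in front; the resting surface (the plate's top, its middle the ring's centre) is 32 mm above the bench. Fixed. Origin: at bench height, straight below the middle of that surface; z up; front (-x) roughly to the robot. Box from x = -85 to +60 mm, plate -45 to +50 mm.
- drip_tray: Empty drip tray, the spare place: grey slab 130 x 130 mm with five dark stripes and a rim 4 mm wide and 4 mm high; the flat resting surface inside the rim (122 x 122 mm) is 16 mm above the bench. Fixed. Origin: at bench height, straight below the middle of that surface; z up; front (-x) roughly to the robot.
- amber_bottle: Bystander, loose: round amber reagent bottle with black cap, 60 mm across, 120 mm high, to one side beyond the instruments. Origin: centre of its underside. Leave alone.
- petri_dish: Bystander, loose: flat closed glass dish, 94 mm across, 15 mm high, between the robot and the instruments. Origin: centre of its underside. Leave alone.
- tip_box: Bystander, loose: pipette tip box, grey with a clear lid, 62 x 82 mm (x, y), 61 mm high, to one side beyond the instruments. Origin: centre of its underside. Leave alone.
Mind the look-alikes: they are no part of the job. What is shaped like the balance but brown, pink or purple is not meant.

How it is judged:
At the end, for the whole second after the job is handed in: The flask stands on the stirrer, the jar on the balance and the square bottle on the photometer, each with its base centre within 15 mm of the middle of the resting surface (horizontally), its underside within 4 mm of that surface's height, leaning less than 0.08 rad, released and at rest (horizontal distance between flask and stirrer below 0.015 m and z of flask in the frame of stirrer between 0.054 and 0.062 m and angle between each of flask, jar, square_bottle's own z axis and vertical below 0.08 rad and linear speed of each of flask, jar, square_bottle below 0.02 m/s and angular speed of each of flask, jar, square_bottle below 0.1 rad/s and horizontal distance between jar and balance below 0.015 m and z of jar in the frame of balance between 0.036 and 0.044 m and horizontal distance between square_bottle and photometer below 0.015 m and z of square_bottle in the frame of photometer between 0.028 and 0.036 m); the robot touches nothing.
It fails at once if a container tips over (leans more than 35 degrees) (angle between any of flask, jar, square_bottle's own z axis and vertical above 0.61 rad).
It fails at once if a container is put on the bare bench instead of an instrument or the drip tray (height (world z) of any of flask, jar, square_bottle below 0.008 m).
It fails at once if a container is dropped or rammed on to an instrument or the tray (over 60 N) (contact force between any of flask, jar, square_bottle and stirrer above 60 N or contact force between any of flask, jar, square_bottle and balance above 60 N or contact force between any of flask, jar, square_bottle and photometer above 60 N or contact force between any of flask, jar, square_bottle and drip_tray above 60 N).
It fails at once if a bystander (amber bottle, Petri dish, tip box) is shifted more than 30 mm (distance of any of amber_bottle, petri_dish, tip_box from where it was at the start of the episode above 0.03 m).
It also fails if it takes over 104 s, if anything falls off the work surface, if the arm or the gripper's body presses on something with over 40 N, if the wrist force passes 120 N, or if a joint passes its speed limit or range.

ROBOT

A 7-joint arm with a two-finger parallel gripper is mounted at the origin on the work surface. World frame = base frame: x ahead of the robot, y to its left, z up, the work surface at z = 0. Lengths are in m, angles in rad, forces in N, time in s.
With the tool pointing down it reaches from about 0.35 to 0.9 m from the base axis. Payload 19.9 kg.
Tool frame: the origin (TCP) lies midway between the tips of the shut fingers; the grasp point (between the pads) lies 19 mm behind it; z points along the fingers, y is the line along which they close (so a half turn about z gives the same grasp; the last joint's range is limited). The gripper opens to 94 mm and grips with 3 to 60 N. Pads are 16 mm wide; open, the fingers measure 119 mm over their backs; the gripper's body (75 mm by 177 mm) begins 78 mm behind the grasp point.
Start: joints at [-1.147, 0.417, -0.01, 1.614, 0.005, 1.111, -0.053], TCP at [0.28, 0.559, 0.205] pointing down, gripper open.
Joint ranges: [-2.81, 2.81], [-0.39, 2.02], [-1.27, 1.25], [0.06, 2.57], [-1.19, 4.33], [0.19, 2], [-2.82, 2.82]. Speed limits (rad/s): [1.89, 1.89, 2.39, 2.39, 3.01, 3.01, 3.01].

INTERFACE

Orientations are given as a unit quaternion [x, y, z, w].
In Python, from workcell import ctrl gives the robot as it stands. The module is installed in compiled form; this text tells all that it offers.
- The arm moves only by the tool drive_tool, never from a script. Its argument "moves" is a list that holds one entry, the list of rows, each a list of 6 numbers: the shift along the tool's x, y, z in mm, then the turn, a rotation vector about the tool's x, y, z in rad. In form: [[[dx, dy, dz, wx, wy, wz], ...]]. A call has exactly 10 rows; each row is the pose to reach, as a shift and turn from the pose commanded when the call began, along the tool's axes at that moment; what a row does not reach only later rows make up. A row lasts 1/8 s, in which the tool goes at most 62.5 mm and 10.7 degrees, less where a joint would pass 70% of its speed; a pose out of reach is approached as far as the arm can. A call with a gripper value outside its range is refused whole. "jaw" is the gripper's target within -1 to 1 (fully open at 1, half-way at 0, shut at -1), set as the call begins (left out, the last holds). The fingers move at their own pace and stop on an object; "newtons" is the grip in N (left out, the last holds). Time passes only in rows, so rows that repeat a pose let the fingers close, or fill a call up. It gives the time, the measured TCP pose, the force, the opening and the grip force at its end, in the units of the state.
- ctrl.sense(): the state, without advancing time (a new reading comes with each control period).
- ctrl.read_camera(name): name is "side" or "top" or "wrist"; returns the picture (400x640x3 uint8, red, green, blue); there is no depth.
- ctrl.camera_info(name): a dict with "vfov" (degrees; the focal length in pixels is half the picture's height over the tangent of half this angle, whatever the lens; pixels are square), "cx", "cy" (the principal point, pixels), "k1" (the pictures are not rectified: a ray, as slopes to the right and down, at radius r is drawn at 1 + k1 r^2 times it, then the intrinsics apply), "position" and "rotation" of the camera in the world; the wrist camera has in their place "tool_from_camera" (4x4, takes a point from camera to tool coordinates, whose origin is the TCP and whose axes are the flange's). Camera axes: x right, y down, z forward; pixel columns grow to the right and rows downward; lengths in m; the calibration is good to about 2 mm. A picture is of the moment at which its call begins: read the wrist's pose just before it. camera_info takes no time and is no camera call.
- ctrl.finish_job(): hands the job in; it is judged then, once.
Trained networks look in the newest picture that a camera, given by its name, has taken for a name from the list of things; names that differ only in an ending like _2 or _b are one class to them, and where a whole thing is asked for, a point or a joint stands for the part that bears it (a point fixed in the world has none). Each returns a list of dicts, best first, with "score" (0 to 1); they miss things now and then, are a little off and sometimes report something else, mostly with a low value. They report only what shows in the picture. A call takes as long as a camera call. They do not tell look-alikes from the thing itself.
- ctrl.search_frame(camera, query): "position" ([x, y, z] in m, in the coordinates of the camera as it stood for that picture, good to about 4 mm: the middle of the surface that is visible of it).
- ctrl.trace(camera, query): "pixels" (400x640 bool, what is visible of it).
- ctrl.landmark_of(camera, query): "position" ([x, y, z] in m, in the coordinates of the camera as it stood for that picture, good to about 4 mm: a listed point, or the origin of a listed thing).
The state is a dict: "time_s": time; "joints": joint angles; "qvel": joint speeds; "tau": joint torques, N m; "tool_pos": TCP position; "ee_rot": TCP orientation; "force": force on the tool from outside, world axes, zero at the start; "moment": the same for the moment, N m; "gripper_width": opening from 0.0 (shut) to 1.0 (fully open); "gripper_force": force on a finger pad.
Only numpy, scipy, OpenCV 4.12 (cv2) and the standard library are available. Lean on these libraries where they do the work, as an engineer would, in place of code of your own. Each camera call takes 0.05 s, during which the arm holds its last target. There are 200 camera calls.

## Working session

There is one attempt and no reset: what is moved stays moved. The work goes in short steps, Python scripts to look and compute and a tool call to move; the robot and the scene stay as the last step left them, time stands still between calls to the robot, and variables do not carry over. Pictures are saved under pics/ and viewed, at most 14 in all, crops included, and the job is handed in when it is done.

Besides the shell and the picture viewer there is one more tool, called after "Emit:" as a command line: name --argument value ..., lists and objects as JSON in quotes. drive_tool: Moves the arm, as the interface text tells. Its arguments: {"type":"object","properties":{"moves":{"type":"array"},"jaw":{"type":"number"},"newtons":{"type":"number"}},"required":["moves"]}

```bash
mkdir -p pics
cat > h.py <<'E'
import numpy as np, cv2
from workcell import ctrl
from scipy.spatial.transform import Rotation as R
def cam(name):
    i=ctrl.camera_info(name)
    if 'position' in i:
        p=np.array(i['position']); r=np.array(i['rotation'])
        if r.shape!=(3,3): r=R.from_quat(r).as_matrix()
    else:
        s=ctrl.sense(); T=np.array(i['tool_from_camera']); Rt=R.from_quat(s['ee_rot']).as_matrix()
        r=Rt@T[:3,:3]; p=Rt@T[:3,3]+np.array(s['tool_pos'])
    return i,p,r
def toworld(c,x): return c[2]@np.array(x)+c[1]
def pix2w(c,u,v,z):
    i,p,r=c; f=200/np.tan(np.radians(i['vfov'])/2)
    d=np.array([(u-i['cx'])/f,(v-i['cy'])/f]); q=d.copy()
    for _ in range(30): q=d/(1+i['k1']*(q@q))
    w=r@np.array([q[0],q[1],1]); return p+w*(z-p[2])/w[2]
def w2pix(c,P):
    i,p,r=c; f=200/np.tan(np.radians(i['vfov'])/2)
    x=r.T@(np.array(P)-p); q=x[:2]/x[2]; q=q*(1+i['k1']*(q@q)); return q*f+[i['cx'],i['cy']]
def snap(n,fn):
    im=ctrl.read_camera(n); cv2.imwrite('pics/'+fn,im[...,::-1]); return im
E
python3 - <<'E'
from h import *
s=ctrl.sense(); print(s)
for n in ['side','top']:
    c=cam(n); print(n,c)
    snap(n,n+'0.png')
    for q in ['flask','jar','square_bottle','stirrer','balance','photometer','drip_tray','amber_bottle','petri_dish','tip_box']:
        for d in ctrl.landmark_of(n,q)[:4]:
            w=toworld(c,d['position']); print(n,q,round(d['score'],2),w.round(3),w2pix(c,w).round())
print(ctrl.camera_info('wrist'))
E
```

```text
{'time_s': 0.0, 'joints': array([-1.14747045,  0.41799181, -0.01032955,  1.61417398,  0.00470028,
        1.11069491, -0.05303291]), 'qvel': array([-0.00014093,  0.00048289, -0.00032154, -0.00082509, -0.00019527,
        0.0008113 ,  0.00110058]), 'tau': array([-4.67332575e-04, -8.51243663e+01,  6.38558194e-01, -4.25994372e+01,
       -4.88533464e-02,  1.84546178e-02,  1.16819665e-04]), 'tool_pos': array([0.27999383, 0.55834841, 0.20481412]), 'ee_rot': array([ 2.30326343e-01,  9.73113246e-01, -6.13379700e-04, -1.03135161e-04]), 'force': array([-0.16414448,  0.25160931,  0.98152187]), 'moment': array([-0.01666943, -0.00751628,  0.04251432]), 'gripper_force': 0.0, 'gripper_width': 0.9995515776535794}
side ({'vfov': 49.017081351739584, 'cx': 312.8224610062685, 'cy': 206.0828464989972, 'k1': 0.013873408170656376, 'position': array([-0.09308915, -0.9082594 ,  0.69021425]), 'rotation': array([ 0.83069185, -0.22559031,  0.13204082, -0.49155395])}, array([-0.09308915, -0.9082594 ,  0.69021425]), array([[ 0.86334847, -0.24498168,  0.44115008],
       [-0.50460243, -0.41496745,  0.75708546],
 
[... 1716 characters left out ...]
 0.04 ] [234. 196.]
top drip_tray 0.67 [ 0.49  -0.356  0.001] [438. 190.]
top petri_dish 0.77 [ 0.411  0.038 -0.   ] [325. 215.]
top petri_dish 0.5 [ 0.676 -0.307  0.   ] [421. 138.]
top tip_box 0.65 [ 0.678 -0.306  0.001] [421. 138.]
{'vfov': 62.7438303741793, 'cx': 319.81189234208, 'cy': 197.67406099305862, 'k1': -0.05054548619623275, 'tool_from_camera': array([[-1.48427391e-03, -9.71250058e-01, -2.38056973e-01,
         6.83581101e-02],
       [ 9.99998736e-01, -1.57724016e-03,  2.00046902e-04,
         2.47112503e-04],
       [-5.69768582e-04, -2.38056375e-01,  9.71251171e-01,
        -1.78973015e-01],
       [ 0.00000000e+00,  0.00000000e+00,  0.00000000e+00,
         1.00000000e+00]])}
```

View pics/top0.png

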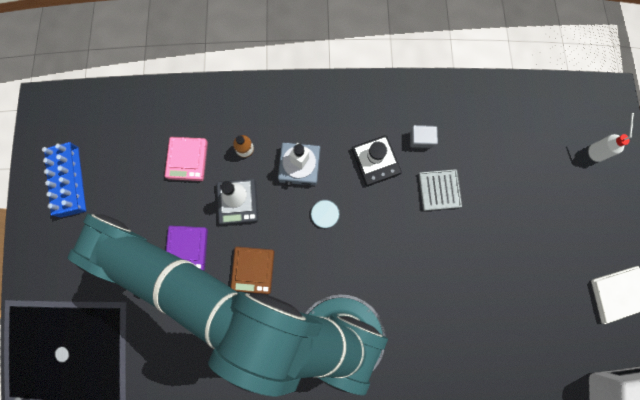

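View pics/side0.png

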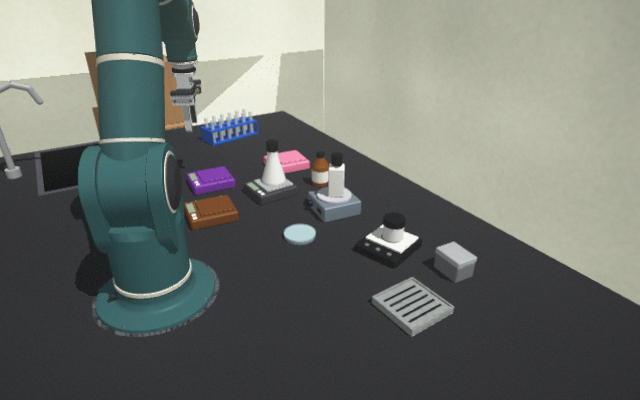

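The candidates for "balance" in the top view are dark grey (237,200) with the flask on it, pink (186,158), purple (186,245) and brown (252,268). By the description it is the dark grey one. There is one flask at (234,195), one bottle at (299,160) and one jar at (376,154). Next I'll rise, square up the tool and move over the jar.

Emit:
drive_tool --moves '[[[0,0,-60,0,0,0.18],[0,0,-130,0,0,0.36],[-581,-446,-135,0,0,1.107],[-581,-446,-135,0,0,1.107],[-581,-446,-135,0,0,1.107],[-581,-446,-135,0,0,1.107],[-581,-446,-135,0,0,1.107],[-581,-446,-135,0,0,1.107],[-581,-446,-135,0,0,1.107],[-581,-446,-135,0,0,1.107]]]' --jaw 1 --newtons 25

```text
time_s: 2.35
tool_pos: [0.4987, 0.107, 0.3369]
ee_rot: [0.707, 0.707, 0.0, 0.0]
force: [1.0, 0.5, 0.8]
gripper_width: 0.997
gripper_force: 0.0
```

```bash
cat >> h.py <<'E'
def look(qs,n='wrist',fn=None):
    c=cam(n); im=ctrl.read_camera(n)
    if fn: cv2.imwrite('pics/'+fn,im[...,::-1])
    for q in qs:
        for d in ctrl.landmark_of(n,q)[:2]:
            w=toworld(c,d['position']); print(n,q,round(d['score'],2),w.round(4),w2pix(c,w).round())
    s=ctrl.sense(); Rm=R.from_quat(s['ee_rot']).as_matrix()
    print('t',round(s['time_s'],2),'tcp',s['tool_pos'].round(4),'toolx',Rm[:,0].round(3),'z',Rm[:,2].round(3),'w',round(s['gripper_width'],3),'gf',s['gripper_force'],'F',s['force'].round(1))
    return c,im
E
python3 - <<'E'
from h import *
look(['jar','photometer','square_bottle','stirrer','flask','balance'],fn='w1.png')
E
```

```text
wrist photometer 0.73 [ 6.09e-01 -1.34e-01 -5.00e-04] [382. 299.]
wrist square_bottle 0.95 [0.589  0.1189 0.0592] [384. 159.]
wrist stirrer 0.58 [ 5.857e-01  1.252e-01 -3.000e-04] [375. 151.]
wrist stirrer 0.39 [ 6.699e-01 -3.038e-01 -3.000e-04] [409. 377.]
wrist balance 0.86 [ 0.2458  0.2869 -0.002 ] [150.  43.]
t 2.7 tcp [0.4978 0.1101 0.3364] toolx [-0.001  1.     0.   ] z [-0.  0. -1.] w 1.001 gf 0.0 F [-0.8 -0.3  0.1]
```

Emit:
drive_tool --moves '[[[-60,28,0,0,0,0],[-120,56,10,0,0,0],[-180,84,40,0,0,0],[-245,113,80,0,0,0],[-245,113,120,0,0,0],[-245,113,136,0,0,0],[-245,113,136,0,0,0],[-245,113,136,0,0,0],[-245,113,136,0,0,0],[-245,113,136,0,0,0]]]'

```text
time_s: 3.95
tool_pos: [0.6113, -0.1358, 0.2015]
ee_rot: [0.707, 0.707, 0.001, 0.0]
force: [-0.7, -0.1, -0.1]
gripper_width: 1.0
gripper_force: 0.0
```

Run:
```python
from h import *
look(['jar','photometer','tip_box'],fn='w2.png')
look(['jar'],n='top')
```

```text
wrist jar 0.72 [ 0.6097 -0.1312  0.0301] [318. 178.]
wrist tip_box 0.82 [ 6.683e-01 -3.032e-01 -4.000e-04] [363. 304.]
t 4.15 tcp [ 0.611  -0.1362  0.2007] toolx [ 0.001  1.    -0.   ] z [ 0. -0. -1.] w 0.999 gf 0.0 F [-1.2  0.1 -1.2]
t 4.25 tcp [ 0.6109 -0.1363  0.2006] toolx [ 0.001  1.    -0.   ] z [ 0. -0. -1.] w 0.998 gf 0.0 F [-0.5 -0.2  0.4]
```

View pics/w2.png

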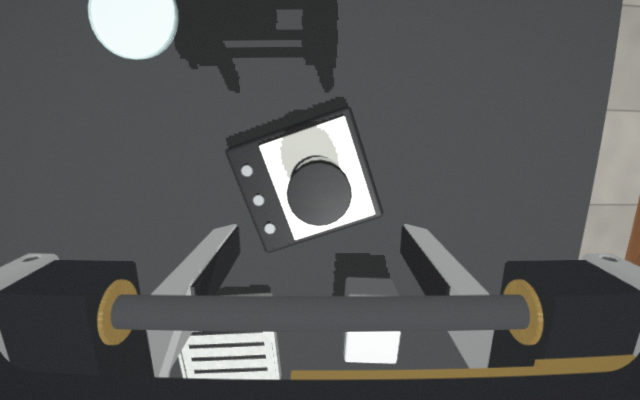

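The wrist view shows the jar's cap centred at about (320,193) on the photometer's white plate, whose corners are (260,148), (346,117), (376,213) and (295,241). The tray is visible at (231,350).

Run:
```python
from h import *
c=cam('wrist'); print(pix2w(c,320,193,.094))
P=[pix2w(c,*p,.032) for p in [(260,148),(346,117),(376,213),(295,241)]]
print(np.round(P,4)); 
ctr=np.mean(P,0); ex=(P[1]+P[2]-P[0]-P[3]);ex/=np.linalg.norm(ex); print(ctr,ex,ctr-.0025*ex, [np.linalg.norm(P[i]-P[i-1]) for i in range(4)])
```

```text
[ 0.61154359 -0.13302908  0.094     ]
[[ 0.5483 -0.0984  0.032 ]
 [ 0.6385 -0.0669  0.032 ]
 [ 0.6733 -0.1701  0.032 ]
 [ 0.5832 -0.2028  0.032 ]]
[ 0.61083939 -0.13455692  0.032     ] [0.94199257 0.33563373 0.        ] [ 0.60848441 -0.13539601  0.032     ] [np.float64(0.11005005036728827), np.float64(0.09556968979077633), np.float64(0.10896811546139264), np.float64(0.09594050314248173)]
```

Emit:
drive_tool --moves '[[[2,0,50,0,0,0],[2,0,90,0,0,0],[2,0,115,0,0,0],[2,0,130,0,0,0],[2,0,135,0,0,0],[2,0,135,0,0,0],[2,0,135,0,0,0],[2,0,135,0,0,0],[2,0,135,0,0,0],[2,0,135,0,0,0]]]'

```text
time_s: 5.5
tool_pos: [0.611, -0.1343, 0.0656]
ee_rot: [0.707, 0.707, 0.0, 0.0]
force: [-0.1, 0.4, -0.2]
gripper_width: 0.996
gripper_force: 0.0
```

Emit:
drive_tool --moves '[[[0,0,0,0,0,0],[0,0,0,0,0,0],[0,0,0,0,0,0],[0,0,0,0,0,0],[0,0,0,0,0,0],[0,0,0,0,0,0],[0,0,0,0,0,0],[0,0,0,0,0,0],[0,0,0,0,0,0],[0,0,0,0,0,0]]]' --jaw -1 --newtons 20

```text
time_s: 6.75
tool_pos: [0.6109, -0.1343, 0.0655]
ee_rot: [0.707, 0.707, -0.0, 0.0]
force: [-1.7, 0.5, -0.8]
gripper_width: 0.632
gripper_force: 20.0
```

Emit:
drive_tool --moves '[[[0,0,-15,0,0,0],[0,0,-45,0,0,0],[0,0,-80,0,0,0],[-30,-16,-90,0,0,0],[-75,-41,-90,0,0,0],[-120,-66,-90,0,0,0],[-165,-91,-90,0,0,0],[-200,-110,-90,0,0,0],[-222,-121,-80,0,0,0],[-222,-121,-60,0,0,0]]]'

```text
time_s: 8.0
tool_pos: [0.489, -0.3584, 0.1266]
ee_rot: [0.709, 0.706, 0.0, 0.001]
force: [0.3, -0.5, -1.7]
gripper_width: 0.635
gripper_force: 20.0
```

Emit:
drive_tool --moves '[[[0,0,15,0,0,0],[0,0,35,0,0,0],[0,0,50,0,0,0],[0,0,60,0,0,0],[0,0,66,0,0,0],[0,0,70,0,0,0],[0,0,72,0,0,0],[0,0,74,0,0,0],[0,0,75,0,0,0],[0,0,75,0,0,0]]]'

```text
time_s: 9.25
tool_pos: [0.4898, -0.3562, 0.0506]
ee_rot: [0.707, 0.707, -0.0, 0.0]
force: [0.3, 0.1, -1.4]
gripper_width: 0.631
gripper_force: 20.0
```

Run:
```python
from h import *
look(['jar'],fn='w3.png')
look(['jar','photometer'],n='side',fn='s3.png')
```

```text
wrist jar 0.87 [ 0.4878 -0.3545  0.018 ] [316. 220.]
t 9.35 tcp [ 0.4898 -0.3562  0.0506] toolx [ 0.001  1.    -0.   ] z [ 0. -0. -1.] w 0.634 gf 19.999825358390808 F [-0.4  0.1 -1.9]
side jar 0.59 [ 0.4893 -0.3515  0.0169] [411. 301.]
side photometer 0.88 [ 0.6077 -0.1378 -0.0025] [391. 247.]
t 9.5 tcp [ 0.4898 -0.3562  0.0506] toolx [ 0.001  1.    -0.   ] z [ 0. -0. -1.] w 0.64 gf 19.99973952770233 F [ 0.3  0.5 -1.8]
```

Emit:
drive_tool --moves '[[[0,0,0.5,0,0,0],[0,0,1,0,0,0],[0,0,1.5,0,0,0],[0,0,1.5,0,0,0],[0,0,1.5,0,0,0],[0,0,1.5,0,0,0],[0,0,1.5,0,0,0],[0,0,1.5,0,0,0],[0,0,1.5,0,0,0],[0,0,1.5,0,0,0]]]'

```text
time_s: 10.75
tool_pos: [0.4898, -0.3562, 0.0495]
ee_rot: [0.707, 0.707, 0.0, 0.0]
force: [-2.6, 2.6, 8.3]
gripper_width: 0.632
gripper_force: 20.0
```

Emit:
drive_tool --moves '[[[0,0,0,0,0,0],[0,0,0,0,0,0],[0,0,0,0,0,0],[0,0,0,0,0,0],[0,0,0,0,0,0],[0,0,0,0,0,0],[0,0,-10,0,0,0],[0,0,-40,0,0,0],[0,0,-90,0,0,0],[0,0,-140,0,0,0]]]' --jaw 1

```text
time_s: 12.0
tool_pos: [0.4894, -0.3562, 0.1912]
ee_rot: [0.708, 0.707, -0.0, 0.0]
force: [-0.3, 0.3, -0.5]
gripper_width: 0.997
gripper_force: 0.0
```

Run:
```python
from h import *
look(['jar','drip_tray'],fn='w4.png')
look(['photometer'],n='top')
look(['photometer'],n='side')
```

```text
wrist jar 0.95 [ 0.4893 -0.3556  0.0132] [319. 181.]
t 12.15 tcp [ 0.4906 -0.3569  0.1919] toolx [ 0.001  1.    -0.002] z [ 0.004 -0.002 -1.   ] w 1.003 gf 0.0 F [-1.  -0.1 -2.2]
top photometer 0.83 [ 0.6064 -0.1363  0.0063] [374. 158.]
t 12.25 tcp [ 0.4896 -0.3559  0.1889] toolx [0.001 1.    0.   ] z [ 0.  0. -1.] w 1.002 gf 0.0 F [-0.4 -0.2 -0.1]
side photometer 0.6 [ 0.6064 -0.1376 -0.0015] [390. 247.]
t 12.35 tcp [ 0.4893 -0.3558  0.1881] toolx [0.001 1.    0.001] z [-0.001  0.001 -1.   ] w 0.999 gf 0.0 F [-0.7  0.3 -0.5]
```

View pics/w4.png

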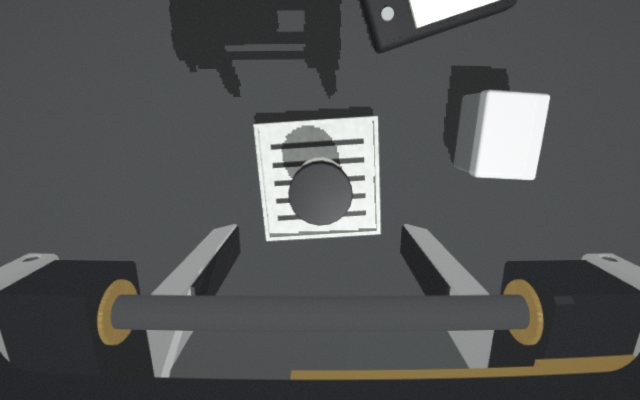

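The wrist view shows the jar standing upright on the tray, its cap at (320,193) and the tray's middle at about (318,178). I'll stop over the photometer's empty ring next, to measure it.

Emit:
drive_tool --moves '[[[0,0,-50,0,0,0],[20,10,-100,0,0,0],[60,30,-110,0,0,0],[110,60,-110,0,0,0],[165,90,-110,0,0,0],[215,117,-110,0,0,0],[221,117,-110,0,0,0],[221,117,-110,0,0,0],[221,117,-110,0,0,0],[221,117,-110,0,0,0]]]'

```text
time_s: 13.6
tool_pos: [0.6065, -0.1366, 0.2991]
ee_rot: [0.708, 0.706, -0.0, 0.0]
force: [-0.5, -0.2, 0.3]
gripper_width: 0.996
gripper_force: 0.0
```

Run:
```python
from h import *
c,im=look(['photometer','stirrer','square_bottle'],fn='w5.png')
g=im.min(2); m=(g>180).astype(np.uint8)
n,l,st,ce=cv2.connectedComponentsWithStats(m)
u,v=w2pix(c,[.607,-.135,.032]).round().astype(int); print(u,v)
cv2.imwrite('pics/w5c.png',cv2.resize(im[v-60:v+60,u-80:u+80,::-1],None,fx=4,fy=4))
for k in range(1,n):
    if st[k][4]>300:
        rr=cv2.minAreaRect(np.argwhere(l==k)[:,::-1].astype(np.float32)); print(st[k],rr,pix2w(c,*rr[0],.032))
```

```text
wrist photometer 0.79 [ 0.6077 -0.1371  0.0012] [320. 166.]
t 13.8 tcp [ 0.6068 -0.1357  0.2991] toolx [ 0.002  1.    -0.   ] z [ 0. -0. -1.] w 1.002 gf 0.0 F [ 0.6 -0.4 -0. ]
320 168
[ 142    0   67   70 3791] ((175.0, 34.5), (69.0, 66.0), 90.0) [0.42298815 0.03792069 0.032     ]
[ 532  102   25  159 1147] ((550.06884765625, 181.78485107421875), (12.693894386291504, 159.5056915283203), 8.801708221435547) [ 0.93377136 -0.15514618  0.032     ]
[ 276  116   92   99 5543] ((321.7500305175781, 165.25), (81.9029769897461, 71.46746063232422), 71.56504821777344) [ 0.60951842 -0.13137594  0.032     ]
[ 345  263   46   33 1388] ((367.5, 279.0), (45.0, 32.0), 0.0) [ 0.67754261 -0.3027118   0.032     ]
[231 266  55  30 731] ((258.0732421875, 281.70770263671875), (29.672826766967773, 52.509708404541016), 86.53176879882812) [ 0.5133503  -0.30664804  0.032     ]
```

View pics/w5c.png

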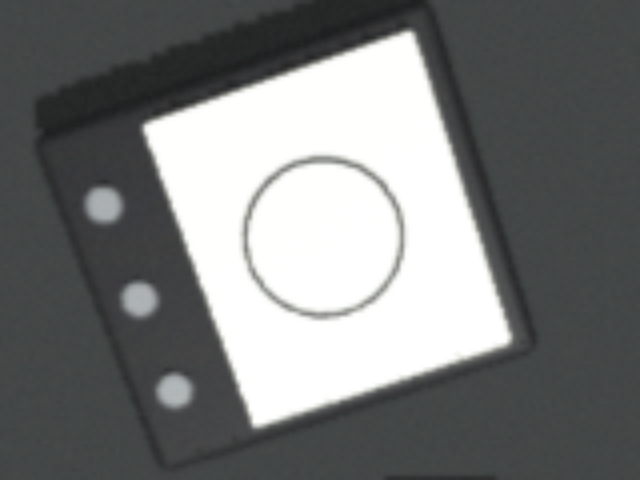

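The crop shows the ring centred at picture pixel (321,167), which is world (0.608, -0.134) and agrees with the network. On to the bottle.

Emit:
drive_tool --moves '[[[50,-3,0,0,0,0],[110,-8,0,0,0,0],[170,-12,0,0,0,0],[230,-17,0,0,0,0],[256,-17,0,0,0,0],[256,-17,0,0,0,0],[256,-17,0,0,0,0],[256,-17,0,0,0,0],[256,-17,0,0,0,0],[256,-17,0,0,0,0]]]'

```text
time_s: 15.05
tool_pos: [0.5903, 0.1203, 0.2991]
ee_rot: [0.708, 0.707, 0.0, 0.0]
force: [0.4, -0.4, 0.0]
gripper_width: 0.996
gripper_force: 0.0
```

Run:
```python
from h import *
c,im=look(['square_bottle','stirrer'],fn='w6.png')
print(w2pix(c,[.59,.12,.193]),w2pix(c,[.586,.1235,.058]))
```

```text
wrist square_bottle 0.64 [0.5891 0.122  0.0601] [319. 171.]
wrist stirrer 0.67 [0.5858 0.1243 0.0017] [317. 163.]
t 15.2 tcp [0.5902 0.1206 0.299 ] toolx [ 0.001  1.    -0.   ] z [-0. -0. -1.] w 1.003 gf 0.0 F [ 0.5  0.2 -0.3]
[319.02290957 196.99093262] [316.21884876 169.68819799]
```

View pics/w6.png

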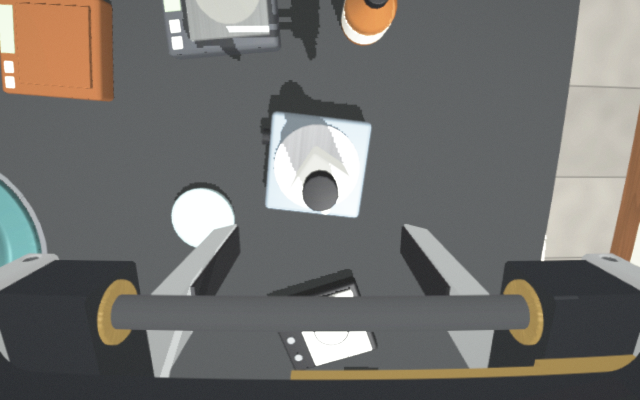

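The bottle's cap top is centred at about (320,194) and the stirrer plate at (316,168). That gives the bottle at (0.590, 0.1215) and the stirrer at (0.586, 0.124). I'll grasp by the cap.

Emit:
drive_tool --moves '[[[1.5,0,50,0,0,0],[1.5,0,95,0,0,0],[1.5,0,120,0,0,0],[1.5,0,135,0,0,0],[1.5,0,142,0,0,0],[1.5,0,142,0,0,0],[1.5,0,142,0,0,0],[1.5,0,142,0,0,0],[1.5,0,142,0,0,0],[1.5,0,142,0,0,0]]]'

```text
time_s: 16.45
tool_pos: [0.5902, 0.1222, 0.1571]
ee_rot: [0.707, 0.707, 0.0, 0.0]
force: [0.7, -0.2, 0.7]
gripper_width: 0.998
gripper_force: 0.0
```

Emit:
drive_tool --moves '[[[0,0,0,0,0,0],[0,0,0,0,0,0],[0,0,0,0,0,0],[0,0,0,0,0,0],[0,0,0,0,0,0],[0,0,0,0,0,0],[0,0,0,0,0,0],[0,0,0,0,0,0],[0,0,0,0,0,0],[0,0,0,0,0,0]]]' --jaw -1 --newtons 25

```text
time_s: 17.7
tool_pos: [0.5902, 0.1222, 0.157]
ee_rot: [0.707, 0.707, -0.0, 0.0]
force: [0.9, -0.2, -1.0]
gripper_width: 0.357
gripper_force: 25.0
```

Emit:
drive_tool --moves '[[[0,0,-5,0,0,0],[0,0,-20,0,0,0],[0,0,-40,0,0,0],[0,0,-60,0,0,0],[0,0,-75,0,0,0],[0,0,-80,0,0,0],[0,0,-80,0,0,0],[0,0,-80,0,0,0],[0,0,-80,0,0,0],[0,0,-80,0,0,0]]]'

```text
time_s: 18.95
tool_pos: [0.5901, 0.1222, 0.2367]
ee_rot: [0.707, 0.707, -0.0, -0.0]
force: [0.0, 0.6, -3.0]
gripper_width: 0.357
gripper_force: 25.0
```

Run:
```python
from h import *
look(['square_bottle','stirrer'],fn='w7.png')
look(['square_bottle'],n='top')
look(['square_bottle'],n='side',fn='s7.png')
```

```text
wrist square_bottle 0.72 [0.5879 0.1202 0.1381] [317. 201.]
wrist stirrer 0.69 [0.5857 0.1242 0.0011] [316. 171.]
t 19.1 tcp [0.5902 0.1222 0.2369] toolx [ 0.001  1.    -0.   ] z [-0. -0. -1.] w 0.359 gf 24.9995756149292 F [-0.5 -0.6 -2.4]
top square_bottle 0.56 [0.4765 0.3405 0.0406] [234. 196.]
t 19.2 tcp [0.5902 0.1222 0.237 ] toolx [ 0.001  1.    -0.   ] z [ 0. -0. -1.] w 0.361 gf 24.999566674232483 F [ 0.1 -0.2 -2.6]
side square_bottle 0.73 [0.5908 0.1262 0.1346] [335. 170.]
side square_bottle 0.39 [0.4775 0.3431 0.0357] [273. 181.]
t 19.3 tcp [0.5902 0.1222 0.237 ] toolx [ 0.001  1.    -0.   ] z [ 0. -0. -1.] w 0.357 gf 24.999563097953796 F [ 0.3  0.3 -1.8]
```

Emit:
drive_tool --moves '[[[-10,1,0,0,0,0],[-30,2,0,0,0,0],[-65,5,0,0,0,0],[-105,8,0,0,0,0],[-145,10,0,0,0,0],[-185,13,0,0,0,0],[-220,15,0,0,0,0],[-245,17,0,0,0,0],[-257,18,0,0,0,0],[-257,18,0,0,0,0]]]'

```text
time_s: 20.55
tool_pos: [0.6077, -0.1358, 0.237]
ee_rot: [0.708, 0.706, -0.0, 0.0]
force: [-0.1, 1.0, -3.2]
gripper_width: 0.362
gripper_force: 25.0
```

Emit:
drive_tool --moves '[[[0,0,15,0,0,0],[0,0,40,0,0,0],[0,0,65,0,0,0],[0,0,83,0,0,0],[0,0,93,0,0,0],[0,0,98,0,0,0],[0,0,101,0,0,0],[0,0,103,0,0,0],[0,0,104.5,0,0,0],[0,0,104.5,0,0,0]]]'

```text
time_s: 21.8
tool_pos: [0.608, -0.1348, 0.1326]
ee_rot: [0.707, 0.707, 0.0, 0.0]
force: [-0.4, -0.3, -3.6]
gripper_width: 0.356
gripper_force: 25.0
```

Run:
```python
from h import *
c,im=look(['square_bottle','photometer'],fn='w8.png')
cv2.imwrite('pics/w8c.png',cv2.resize(im[100:260,220:420,::-1],None,fx=3,fy=3))
look(['square_bottle'],n='side',fn='s8.png')
look(['square_bottle'],n='top')
```

```text
wrist square_bottle 0.76 [ 0.6072 -0.1355  0.0334] [318. 199.]
t 21.95 tcp [ 0.608  -0.1348  0.1326] toolx [ 0.001  1.    -0.   ] z [ 0. -0. -1.] w 0.358 gf 24.99958634376526 F [-0.4  0.6 -2.7]
t 22.05 tcp [ 0.608  -0.1348  0.1326] toolx [ 0.001  1.    -0.   ] z [ 0. -0. -1.] w 0.357 gf 24.999541640281677 F [ 0.2  0.7 -2.2]
t 22.15 tcp [ 0.608  -0.1348  0.1326] toolx [ 0.001  1.    -0.   ] z [ 0. -0. -1.] w 0.361 gf 24.999623000621796 F [-0.1 -0.4 -3.1]
```

View pics/w8c.png

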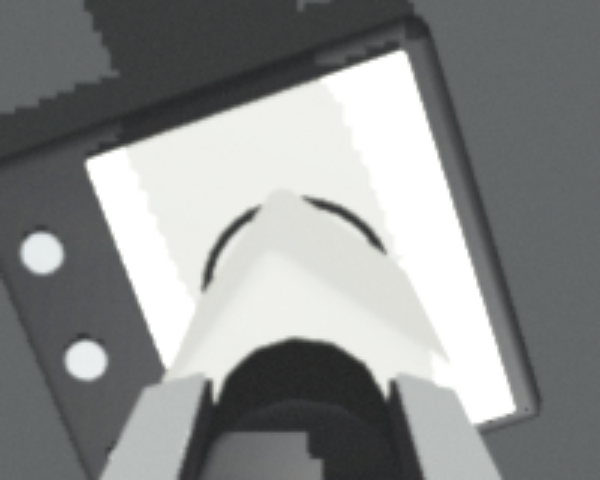

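The bottle is over the ring, with its near corner at crop pixel (283,190) just past the ring's edge. That fits, since half the diagonal is 34 mm against a ring radius of 28.5 mm. I'll lower the last bit and release.

Emit:
drive_tool --moves '[[[0,0,0.5,0,0,0],[0,0,1,0,0,0],[0,0,1.5,0,0,0],[0,0,1.8,0,0,0],[0,0,1.8,0,0,0],[0,0,1.8,0,0,0],[0,0,1.8,0,0,0],[0,0,1.8,0,0,0],[0,0,1.8,0,0,0],[0,0,1.8,0,0,0]]]'

```text
time_s: 23.4
tool_pos: [0.608, -0.1348, 0.131]
ee_rot: [0.707, 0.707, 0.0, 0.0]
force: [-2.0, 1.2, 5.7]
gripper_width: 0.354
gripper_force: 25.0
```

Emit:
drive_tool --moves '[[[0,0,0,0,0,0],[0,0,0,0,0,0],[0,0,0,0,0,0],[0,0,0,0,0,0],[0,0,0,0,0,0],[0,0,0,0,0,0],[0,0,-15,0,0,0],[0,0,-60,0,0,0],[0,0,-120,0,0,0],[0,0,-170,0,0,0]]]' --jaw 1

```text
time_s: 24.65
tool_pos: [0.6078, -0.1351, 0.3042]
ee_rot: [0.708, 0.707, 0.0, 0.001]
force: [1.0, 0.1, 0.6]
gripper_width: 1.002
gripper_force: 0.0
```

Emit:
drive_tool --moves '[[[60,-15,-5,0,0,0],[475,-129,-5,0,0,0],[475,-129,-5,0,0,0],[475,-129,-5,0,0,0],[475,-129,-5,0,0,0],[475,-129,-5,0,0,0],[475,-129,-5,0,0,0],[475,-129,-5,0,0,0],[475,-129,-5,0,0,0],[475,-129,-5,0,0,0]]]'

```text
time_s: 25.9
tool_pos: [0.4798, 0.3396, 0.3064]
ee_rot: [0.708, 0.707, 0.0, 0.0]
force: [-0.4, -0.8, 0.6]
gripper_width: 1.001
gripper_force: 0.0
```

Run:
```python
from h import *
c,im=look(['flask','balance'],fn='w9.png')
print(w2pix(c,[.479,.342,.185]),w2pix(c,[.474,.3375,.04]))
look(['square_bottle'],n='side',fn='s9.png')
look(['square_bottle'],n='top')
```

```text
wrist flask 0.81 [0.4738 0.3424 0.0393] [315. 167.]
wrist balance 0.95 [ 0.2467  0.2841 -0.0026] [169. 201.]
wrist balance 0.81 [0.6264 0.5132 0.0022] [425.  40.]
t 26.05 tcp [0.4801 0.3391 0.3062] toolx [0.003 1.    0.   ] z [ 0.001  0.    -1.   ] w 0.997 gf 0.0 F [-0.7  0.4  0.2]
[318.4431679 190.3477602] [315.22899277 170.66483764]
side square_bottle 0.79 [ 0.6073 -0.1326  0.0285] [390. 237.]
t 26.15 tcp [0.4799 0.3394 0.306 ] toolx [0.003 1.    0.   ] z [ 0.  0. -1.] w 1.004 gf 0.0 F [-0.1  0.9 -0.1]
top square_bottle 0.88 [ 0.6084 -0.1371  0.0313] [375. 155.]
t 26.25 tcp [0.4797 0.3398 0.3059] toolx [0.002 1.    0.   ] z [ 0.  0. -1.] w 1.0 gf 0.0 F [ 0.8 -0.3  0.4]
```

View pics/w9.png

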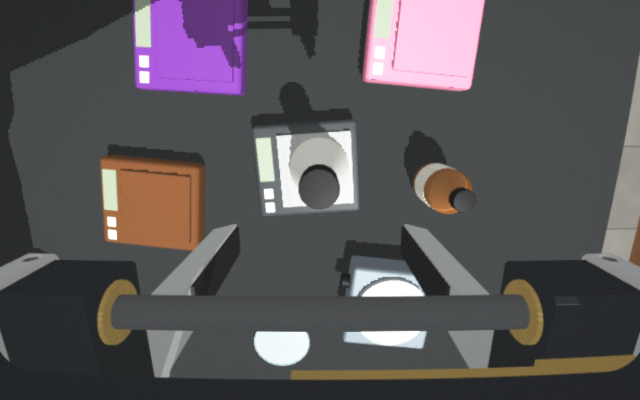

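The dark grey balance is at (316,170) with the flask's cap at (319,190), and the brown, purple and pink ones are clearly distinct from it. The amber bottle at (443,190) is clear of the fingers. I'll grasp the flask by its cap.

Emit:
drive_tool --moves '[[[2,0,50,0,0,0],[2,0,100,0,0,0],[2,0,130,0,0,0],[2,0,148,0,0,0],[2,0,157,0,0,0],[2,0,157,0,0,0],[2,0,157,0,0,0],[2,0,157,0,0,0],[2,0,157,0,0,0],[2,0,157,0,0,0]]]'

```text
time_s: 27.5
tool_pos: [0.4794, 0.3424, 0.1489]
ee_rot: [0.707, 0.707, 0.0, 0.0]
force: [-0.3, 0.8, 0.1]
gripper_width: 0.996
gripper_force: 0.0
```

Emit:
drive_tool --moves '[[[0,0,0,0,0,0],[0,0,0,0,0,0],[0,0,0,0,0,0],[0,0,0,0,0,0],[0,0,0,0,0,0],[0,0,0,0,0,0],[0,0,0,0,0,0],[0,0,0,0,0,0],[0,0,0,0,0,0],[0,0,0,0,0,0]]]' --jaw -1

```text
time_s: 28.75
tool_pos: [0.4794, 0.3423, 0.1487]
ee_rot: [0.707, 0.707, -0.0, 0.0]
force: [0.7, -1.2, -1.0]
gripper_width: 0.42
gripper_force: 25.0
```

Emit:
drive_tool --moves '[[[0,0,-5,0,0,0],[0,0,-20,0,0,0],[0,0,-40,0,0,0],[0,0,-60,0,0,0],[0,0,-75,0,0,0],[0,0,-80,0,0,0],[0,0,-80,0,0,0],[0,0,-80,0,0,0],[0,0,-80,0,0,0],[0,0,-80,0,0,0]]]'

```text
time_s: 30.0
tool_pos: [0.4794, 0.3422, 0.2284]
ee_rot: [0.707, 0.707, -0.0, 0.0]
force: [0.5, -0.4, -2.6]
gripper_width: 0.42
gripper_force: 25.0
```

Run:
```python
from h import *
look(['flask','balance'])
look(['flask','balance'],n='top')
look(['flask','balance','stirrer'],n='side',fn='s10.png')
```

```text
wrist flask 0.65 [0.4766 0.3412 0.1161] [316. 196.]
wrist balance 0.87 [ 3.239e-01  5.082e-01 -5.000e-04] [186.  33.]
wrist balance 0.67 [0.6324 0.5142 0.0023] [452.  26.]
t 30.15 tcp [0.4794 0.3423 0.2286] toolx [ 0.001  1.    -0.   ] z [-0. -0. -1.] w 0.421 gf 24.999623894691467 F [-0.   0.5 -1.1]
top flask 0.73 [ 0.6787 -0.3056 -0.0014] [420. 138.]
top balance 0.93 [ 0.322   0.5046 -0.0008] [188. 244.]
top balance 0.66 [ 6.796e-01 -3.039e-01  6.000e-04] [420. 137.]
t 30.3 tcp [0.4794 0.3423 0.2287] toolx [ 0.001  1.    -0.   ] z [ 0. -0. -1.] w 0.422 gf 24.99960333108902 F [-0.4  0.1 -2.5]
side flask 0.83 [0.4773 0.3439 0.1176] [272. 159.]
side balance 0.8 [6.269e-01 5.121e-01 1.000e-04] [289. 165.]
side balance 0.79 [0.2449 0.2845 0.004 ] [215. 214.]
side stirrer 0.69 [0.586  0.1272 0.0008] [333. 209.]
t 30.5 tcp [0.4794 0.3423 0.2287] toolx [ 0.001  1.    -0.   ] z [ 0. -0. -1.] w 0.419 gf 24.99968558549881 F [-0.6  0.4 -1.4]
```

Emit:
drive_tool --moves '[[[-9,4,0,0,0,0],[-27,13,0,0,0,0],[-57,28,0,0,0,0],[-92,45,0,0,0,0],[-127,62,0,0,0,0],[-160,78,0,0,0,0],[-190,93,0,0,0,0],[-210,103,0,0,0,0],[-218,107,0,0,0,0],[-218,107,0,0,0,0]]]'

```text
time_s: 31.75
tool_pos: [0.5862, 0.1235, 0.2287]
ee_rot: [0.708, 0.706, -0.0, 0.0]
force: [-0.2, 1.1, -1.6]
gripper_width: 0.422
gripper_force: 25.0
```

Emit:
drive_tool --moves '[[[0,0,8,0,0,0],[0,0,22,0,0,0],[0,0,36,0,0,0],[0,0,46,0,0,0],[0,0,53,0,0,0],[0,0,57,0,0,0],[0,0,59,0,0,0],[0,0,60.5,0,0,0],[0,0,60.5,0,0,0],[0,0,60.5,0,0,0]]]'

```text
time_s: 33.0
tool_pos: [0.5863, 0.1242, 0.1684]
ee_rot: [0.707, 0.707, 0.0, 0.0]
force: [0.5, -0.2, -1.6]
gripper_width: 0.42
gripper_force: 25.0
```

Run:
```python
from h import *
c,im=look(['flask','stirrer'])
cv2.imwrite('pics/w11c.png',cv2.resize(im[80:240,220:420,::-1],None,fx=3,fy=3))
look(['flask'],n='side')
```

```text
wrist flask 0.61 [0.5821 0.1266 0.0557] [315. 192.]
wrist stirrer 0.65 [4.146e-01 4.090e-02 4.000e-04] [171. 255.]
t 33.15 tcp [0.5862 0.1243 0.1683] toolx [ 0.001  1.    -0.   ] z [ 0. -0. -1.] w 0.424 gf 24.999719560146332 F [-0.2  0.  -2.3]
side flask 0.68 [0.5867 0.1265 0.0577] [334. 193.]
t 33.25 tcp [0.5862 0.1243 0.1683] toolx [ 0.001  1.    -0.   ] z [ 0. -0. -1.] w 0.42 gf 24.999612271785736 F [ 0.2  0.8 -1.5]
```

View pics/w11c.png

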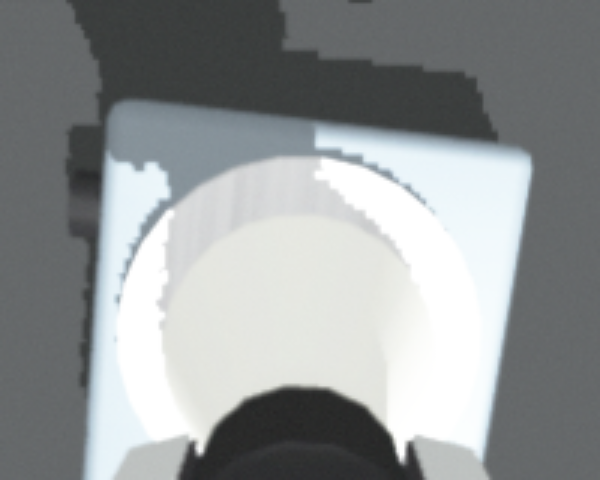

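The flask is centred on the stirrer plate: at the sides the plate spans 115 to 483 and the flask 163 to 435 in the crop. Lower and release.

Emit:
drive_tool --moves '[[[0,0,0.5,0,0,0],[0,0,1,0,0,0],[0,0,1.5,0,0,0],[0,0,2,0,0,0],[0,0,2,0,0,0],[0,0,2,0,0,0],[0,0,2,0,0,0],[0,0,2,0,0,0],[0,0,2,0,0,0],[0,0,2,0,0,0]]]'

```text
time_s: 34.5
tool_pos: [0.5863, 0.1243, 0.1666]
ee_rot: [0.707, 0.707, 0.0, 0.0]
force: [-2.2, -0.9, 5.0]
gripper_width: 0.423
gripper_force: 25.0
```

Emit:
drive_tool --moves '[[[0,0,0,0,0,0],[0,0,0,0,0,0],[0,0,0,0,0,0],[0,0,0,0,0,0],[0,0,0,0,0,0],[0,0,0,0,0,0],[0,0,-15,0,0,0],[0,0,-60,0,0,0],[0,0,-110,0,0,0],[0,0,-140,0,0,0]]]' --jaw 1

```text
time_s: 35.75
tool_pos: [0.5867, 0.124, 0.3099]
ee_rot: [0.708, 0.707, 0.001, 0.001]
force: [-0.1, 0.2, -0.5]
gripper_width: 1.004
gripper_force: 0.0
```

Emit:
drive_tool --moves '[[[-50,-10,0,0,0,0],[-480,-97,0,0,0,0],[-480,-97,0,0,0,0],[-480,-97,0,0,0,0],[-480,-97,0,0,0,0],[-480,-97,0,0,0,0],[-480,-97,0,0,0,0],[-480,-97,0,0,0,0],[-480,-97,0,0,0,0],[-480,-97,0,0,0,0]]]'

```text
time_s: 37.0
tool_pos: [0.4888, -0.3555, 0.3068]
ee_rot: [0.708, 0.707, 0.0, 0.0]
force: [1.7, 0.7, -1.1]
gripper_width: 0.997
gripper_force: 0.0
```

Run:
```python
from h import *
look(['jar'])
look(['balance','flask','stirrer'],n='top',fn='t12.png')
look(['balance','flask'],n='side',fn='s12.png')
```

```text
wrist jar 0.62 [ 0.4883 -0.3557  0.0171] [319. 167.]
wrist jar 0.25 [ 0.6113 -0.1358 -0.0026] [409.   5.]
t 37.1 tcp [ 0.4895 -0.3543  0.3066] toolx [-0.001  1.     0.   ] z [ 0.001  0.    -1.   ] w 1.003 gf 0.0 F [ 0.9  0.1 -0.5]
top balance 0.93 [ 0.3242  0.5046 -0.0045] [188. 244.]
top balance 0.9 [0.6273 0.5139 0.0022] [187. 157.]
top flask 0.67 [0.5831 0.1223 0.0574] [299. 162.]
top flask 0.3 [0.4721 0.3367 0.0009] [237. 199.]
top stirrer 0.58 [5.832e-01 1.201e-01 1.000e-04] [300. 166.]
t 37.3 tcp [ 0.4892 -0.3548  0.3065] toolx [-0.001  1.     0.   ] z [ 0.  0. -1.] w 0.998 gf 0.0 F [-0.2  0.4 -0.6]
side balance 0.98 [ 0.6281  0.5111 -0.0015] [289. 166.]
side balance 0.87 [ 0.3186  0.5038 -0.0045] [214. 184.]
side flask 0.7 [0.5861 0.124  0.0561] [334. 194.]
t 37.45 tcp [ 0.4889 -0.3553  0.3063] toolx [ 0.  1. -0.] z [ 0. -0. -1.] w 1.002 gf 0.0 F [-0.6 -0.1  0.9]
```

Flask and stirrer agree. Now the jar: TCP to z = 0.049.

Emit:
drive_tool --moves '[[[-1,0,60,0,0,0],[-1,0,120,0,0,0],[-1,0,175,0,0,0],[-1,0,215,0,0,0],[-1,0,240,0,0,0],[-1,0,252,0,0,0],[-1,0,257,0,0,0],[-1,0,257,0,0,0],[-1,0,257,0,0,0],[-1,0,257,0,0,0]]]'

```text
time_s: 38.7
tool_pos: [0.489, -0.3568, 0.0498]
ee_rot: [0.707, 0.707, 0.0, 0.0]
force: [0.0, -0.5, 0.2]
gripper_width: 1.001
gripper_force: 0.0
```

Emit:
drive_tool --moves '[[[0,0,0,0,0,0],[0,0,0,0,0,0],[0,0,0,0,0,0],[0,0,0,0,0,0],[0,0,0,0,0,0],[0,0,0,0,0,0],[0,0,0,0,0,0],[0,0,0,0,0,0],[0,0,0,0,0,0],[0,0,0,0,0,0]]]' --jaw -1

```text
time_s: 39.95
tool_pos: [0.4887, -0.3567, 0.0492]
ee_rot: [0.707, 0.707, -0.0, 0.0]
force: [-0.2, -1.0, -0.0]
gripper_width: 0.633
gripper_force: 25.0
```

Emit:
drive_tool --moves '[[[0,0,-5,0,0,0],[0,0,-20,0,0,0],[0,0,-45,0,0,0],[0,0,-80,0,0,0],[0,0,-115,0,0,0],[0,0,-145,0,0,0],[0,0,-165,0,0,0],[0,0,-170,0,0,0],[0,0,-170,0,0,0],[0,0,-170,0,0,0]]]'

```text
time_s: 41.2
tool_pos: [0.4883, -0.3564, 0.2182]
ee_rot: [0.707, 0.707, -0.0, -0.001]
force: [0.6, 0.6, -2.2]
gripper_width: 0.634
gripper_force: 25.0
```

Emit:
drive_tool --moves '[[[10,0,0,0,0,0],[30,-1,0,0,0,0],[65,-2,0,0,0,0],[110,-3,0,0,0,0],[160,-4,0,0,0,0],[210,-5,0,0,0,0],[260,-6,0,0,0,0],[310,-7,0,0,0,0],[360,-8,0,0,0,0],[405,-9,0,0,0,0]]]'

```text
time_s: 42.45
tool_pos: [0.4794, 0.0506, 0.219]
ee_rot: [0.707, 0.707, -0.0, -0.0]
force: [0.9, 0.3, -1.4]
gripper_width: 0.635
gripper_force: 25.0
```

Emit:
drive_tool --moves '[[[45,-1,0,0,0,0],[90,-2,0,0,0,0],[130,-3,0,0,0,0],[160,-4,0,0,0,0],[180,-4,0,0,0,0],[190,-4,0,0,0,0],[190,-4,0,0,0,0],[190,-4,0,0,0,0],[190,-4,0,0,0,0],[190,-4,0,0,0,0]]]'

```text
time_s: 43.7
tool_pos: [0.4764, 0.2379, 0.2193]
ee_rot: [0.708, 0.707, 0.0, 0.0]
force: [-0.1, 1.1, -2.5]
gripper_width: 0.636
gripper_force: 25.0
```

Run:
```python
from h import *
c,im=look(['balance','jar'],fn='w13.png')
print(w2pix(c,[.4745,.338,.04]))
look(['balance'],n='top'); look(['balance'],n='side')
```

```text
wrist balance 0.9 [4.733e-01 3.366e-01 2.000e-04] [317.  91.]
wrist balance 0.89 [ 0.2483  0.2854 -0.0006] [133. 137.]
wrist jar 0.83 [0.4765 0.2412 0.1873] [319. 218.]
wrist jar 0.52 [0.5864 0.1276 0.0559] [415. 278.]
t 43.85 tcp [0.4763 0.2382 0.2192] toolx [ 0.001  1.    -0.   ] z [ 0. -0. -1.] w 0.633 gf 24.999684691429138 F [ 0.1  0.1 -1.6]
[317.29984526  87.02481429]
top balance 0.95 [ 0.2425  0.2816 -0.0033] [254. 267.]
top balance 0.89 [0.4741 0.3359 0.0032] [237. 199.]
t 43.95 tcp [0.4763 0.2383 0.2192] toolx [ 0.001  1.    -0.   ] z [-0. -0. -1.] w 0.633 gf 24.99969720840454 F [-0.5 -0.1 -1.8]
side balance 0.88 [ 0.3142  0.5044 -0.0027] [213. 184.]
side balance 0.86 [0.2429 0.2828 0.003 ] [215. 214.]
t 44.05 tcp [0.4763 0.2383 0.2192] toolx [ 0.001  1.    -0.   ] z [ 0. -0. -1.] w 0.635 gf 24.999684691429138 F [ 0.1  1.  -2.5]
```

View pics/w13.png

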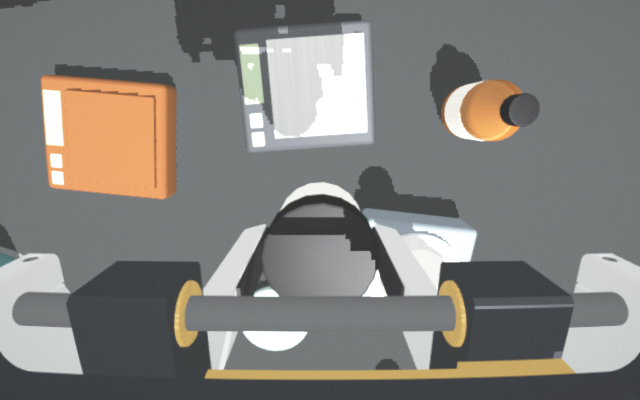

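The empty dark grey balance has its pan corners at (266,36), (364,32), (368,134) and (272,140), so its centre is (317.5,85.5). That gives (0.4745, 0.3385), as the network says.

Emit:
drive_tool --moves '[[[10,0,0,0,0,0],[30,-1,0,0,0,0],[55,-1,0,0,0,0],[80,-2,0,0,0,0],[95,-2,0,0,0,0],[100,-2,10,0,0,0],[100,-2,35,0,0,0],[100,-2,65,0,0,0],[100,-2,90,0,0,0],[100,-2,110,0,0,0]]]'

```text
time_s: 45.3
tool_pos: [0.4742, 0.3373, 0.1075]
ee_rot: [0.708, 0.706, -0.001, 0.0]
force: [-0.5, 0.1, -1.8]
gripper_width: 0.631
gripper_force: 25.0
```

Emit:
drive_tool --moves '[[[0,0,10,0,0,0],[0,0,20,0,0,0],[0,0,27,0,0,0],[0,0,31,0,0,0],[0,0,33,0,0,0],[0,0,34,0,0,0],[0,0,35,0,0,0],[0,0,35,0,0,0],[0,0,35,0,0,0],[0,0,35,0,0,0]]]'

```text
time_s: 46.55
tool_pos: [0.4744, 0.3383, 0.0742]
ee_rot: [0.707, 0.707, 0.0, 0.0]
force: [-0.3, 0.5, -1.2]
gripper_width: 0.636
gripper_force: 25.0
```

Emit:
drive_tool --moves '[[[0,0,0.5,0,0,0],[0,0,1,0,0,0],[0,0,1.5,0,0,0],[0,0,1.7,0,0,0],[0,0,1.7,0,0,0],[0,0,1.7,0,0,0],[0,0,1.7,0,0,0],[0,0,1.7,0,0,0],[0,0,1.7,0,0,0],[0,0,1.7,0,0,0]]]'

```text
time_s: 47.8
tool_pos: [0.4744, 0.3383, 0.0731]
ee_rot: [0.707, 0.707, 0.0, -0.0]
force: [-4.6, -2.8, 12.4]
gripper_width: 0.634
gripper_force: 25.0
```

Contact is made; release and rise.

Emit:
drive_tool --moves '[[[0,0,0,0,0,0],[0,0,0,0,0,0],[0,0,0,0,0,0],[0,0,0,0,0,0],[0,0,0,0,0,0],[0,0,0,0,0,0],[0,0,-15,0,0,0],[0,0,-60,0,0,0],[0,0,-110,0,0,0],[0,0,-170,0,0,0]]]' --jaw 1

```text
time_s: 49.05
tool_pos: [0.474, 0.3379, 0.2448]
ee_rot: [0.708, 0.707, -0.0, 0.0]
force: [0.2, 0.8, -0.1]
gripper_width: 1.003
gripper_force: 0.0
```

Emit:
drive_tool --moves '[[[0,0,-60,0,0,0],[0,-50,-60,0,0,0],[0,-100,-60,0,0,0],[0,-100,-60,0,0,0],[0,-100,-60,0,0,0],[0,-100,-60,0,0,0],[0,-100,-60,0,0,0],[0,-100,-60,0,0,0],[0,-100,-60,0,0,0],[0,-100,-60,0,0,0]]]'

```text
time_s: 50.3
tool_pos: [0.3745, 0.3384, 0.3024]
ee_rot: [0.707, 0.707, -0.0, 0.0]
force: [-0.2, -0.0, -0.0]
gripper_width: 0.999
gripper_force: 0.0
```

Run:
```python
from h import *
look(['balance','jar'],fn='w14.png')
look(['jar','flask','stirrer','square_bottle','photometer'],n='side',fn='s14.png')
look(['jar','flask','stirrer','square_bottle','photometer'],n='top')
a=cv2.imread('pics/s14.png')[120:320,160:480]; cv2.imwrite('pics/s14c.png',cv2.resize(a,None,fx=2.4,fy=2.4))
```

```text
wrist balance 0.95 [ 3.265e-01  5.110e-01 -5.000e-04] [284.  40.]
wrist balance 0.73 [0.6289 0.5137 0.0042] [504.  40.]
wrist jar 0.78 [0.4749 0.3417 0.0397] [393. 167.]
t 50.45 tcp [0.3744 0.3385 0.3025] toolx [ 0.001  1.    -0.   ] z [ 0. -0. -1.] w 0.999 gf 0.0 F [-0.3  0.7 -0.3]
side flask 0.92 [0.5862 0.1265 0.0537] [334. 194.]
side stirrer 0.97 [ 0.5854  0.1273 -0.0036] [333. 210.]
side stirrer 0.63 [ 0.4153  0.0414 -0.0022] [300. 236.]
side square_bottle 0.73 [ 0.6086 -0.1325  0.03  ] [391. 237.]
side photometer 0.82 [ 0.6067 -0.135  -0.0026] [390. 247.]
t 50.75 tcp [0.3744 0.3384 0.3025] toolx [ 0.001  1.    -0.   ] z [-0. -0. -1.] w 1.0 gf 0.0 F [ 0.7 -0.5 -0.2]
top jar 0.54 [0.4767 0.3346 0.0427] [236. 196.]
top flask 0.81 [0.5835 0.1195 0.0587] [300. 162.]
top stirrer 0.63 [ 0.5869  0.1244 -0.0031] [299. 165.]
top square_bottle 0.65 [ 0.6051 -0.1404  0.0315] [376. 156.]
top photometer 0.6 [ 0.6063 -0.1349  0.0026] [374. 158.]
t 51.05 tcp [0.3744 0.3384 0.3025] toolx [ 0.001  1.    -0.   ] z [-0. -0. -1.] w 1.0 gf 0.0 F [ 0.6  0.  -0.4]
```

View pics/s14c.png

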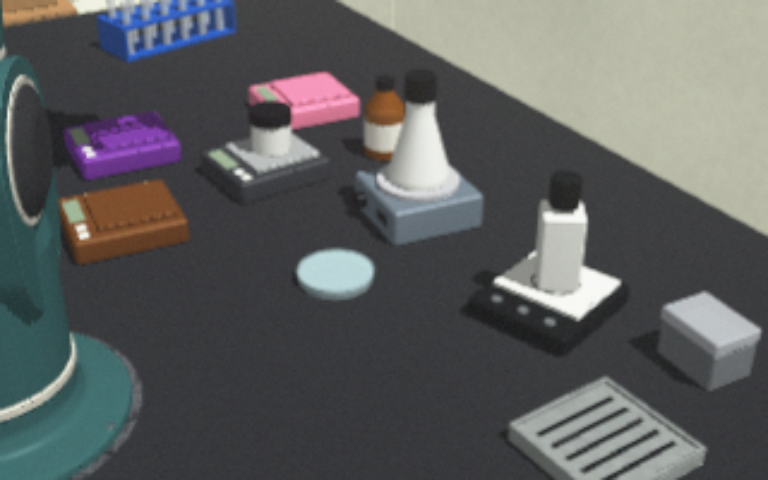

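View pics/w14.png

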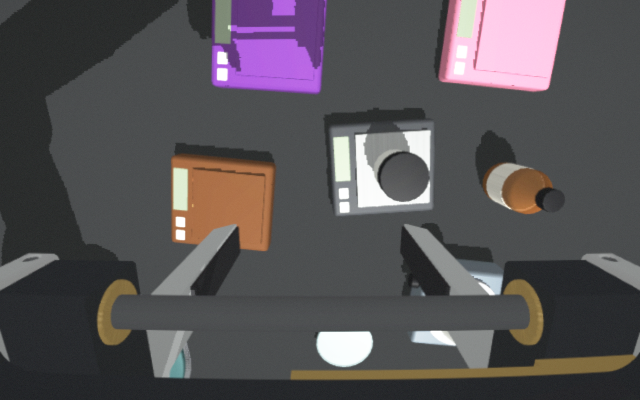

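The side crop shows the jar on the balance (268,150), the flask on the stirrer (418,180) and the bottle on the photometer (560,280), all upright. The tray is empty and the bystanders are in place. The wrist view shows the jar on the grey balance at (403,177), with the gripper clear. Handing in.

```bash
python3 -c "
from workcell import ctrl
print(ctrl.finish_job())"
```

```text
the job is handed in; nothing more can be done
None
```

I handed the job in at about 51 s: the flask is on the stirrer, the jar on the balance and the square bottle on the photometer, all upright and each measured within about 6 mm of its plate's middle; the tray is empty, no bystander was visibly moved, and no verdict came back.

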